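# Build a lens stack in its holder in order

### The arm

A 7-joint arm with a two-finger parallel gripper is mounted at the origin on a cart in front of the work surface, level with it; the furniture and walls round the work are solid. World frame = base frame: x ahead of the robot, y to its left, z up, the work surface at z = 0. Lengths are in mm, angles in degrees, forces in N, time in s.
With the tool pointing down it reaches from about 400 to 850 mm from the base axis. Payload 6.9 kg.
Tool frame: the origin (TCP) lies on the front face of the gripper's body, between the roots of the fingers; the fingertips stand 73 mm ahead of it and the grasp point (between the pads) lies 54 mm ahead of it (ctrl.tips_ahead is the distance from the TCP to the fingertips, in mm); z points along the fingers, y is the line along which they close (so a half turn about z gives the same grasp; the last joint's range is limited). The gripper opens to 85 mm and grips with 20 to 120 N. Pads are 22 mm wide; open, the fingers measure 114 mm over their backs; the gripper's body (76 mm by 85 mm) begins 54 mm behind the grasp point. The pads swing forward as they close: fully open they stand 13 mm farther back than shut.
Start: joints at [-57.668, 29.078, -13.613, 85.955, 7.202, 65.827, -8.869], TCP at [276.813, 560.347, 303.875] pointing down, gripper open.
Joint ranges: [-176.47, 176.47], [-13.61, 117.27], [-81.72, 77.17], [0.22, 143.17], [-87.28, 267.28], [10, 112.55], [-165.47, 165.47]. Speed limits (degrees/s): [136.94, 136.94, 180, 180, 180, 180, 180].

### API

Orientations are given as [roll, pitch, yaw] about the fixed x, y, z axes, in that order (R = Rz(yaw) Ry(pitch) Rx(roll)).
In Python, from station import ctrl gives the robot as it stands.
- The arm moves only by the shell command python3 -m jog 'ROWS' [OPENING] [FORCE]. ROWS is JSON, one flat list of numbers, 6 for each row, row after row: the shift along the tool's x, y, z in m, then the turn, a rotation vector about the tool's x, y, z in degrees. A call has exactly 10 rows; each row is the pose to reach, as a shift and turn from the pose commanded when the call began, along the tool's axes at that moment; what a row does not reach only later rows make up. A row lasts 1/12 s, in which the tool goes at most 41.7 mm and 7.16 degrees, less where a joint would pass 70% of its speed; a pose out of reach is approached as far as the arm can. A call with a gripper value outside its range is refused whole. OPENING is the opening, from 0 (shut) to 1 (fully open), set as the call begins (- or left out, the last holds). The fingers move at their own pace and stop on an object; FORCE is the grip in N (left out, the last holds). Time passes only in rows, so rows that repeat a pose let the fingers close, or fill a call up. It gives the time, the measured TCP pose, the force, the opening and the grip force at its end, in the units of the state.
- ctrl.state(): the state, without advancing time (a new reading comes with each control period).
- ctrl.snapshot(name): name is "scene" or "top"; returns the picture (480x640x3 uint8, red, green, blue); there is no depth.
- ctrl.calibration(name): a dict with "vertical_fov" (degrees; the focal length in pixels is half the picture's height over the tangent of half this angle, whatever the lens; pixels are square), "cx", "cy" (the principal point, pixels), "k1" (the pictures are not rectified: a ray, as slopes to the right and down, at radius r is drawn at 1 + k1 r^2 times it, then the intrinsics apply), "R" (3x3) and "t" (3): a world point X has camera coordinates R X + t. Camera axes: x right, y down, z forward; pixel columns grow to the right and rows downward; lengths in mm; the calibration is good to about 2 mm. A picture is of the moment at which its call begins. calibration takes no time and is no camera call.
- ctrl.hand_in(): hands the job in; it is judged then, once.
The state is a dict: "t": time; "joint_positions": joint angles; "qd": joint speeds; "effort": joint torques, N m; "ee_pos": TCP position; "orientation": TCP orientation; "wrist_force": force on the tool from outside, world axes, zero at the start; "torque": the same for the moment, N m; "finger_gap": finger opening in mm; "finger_force": force on a finger pad.
Only numpy, scipy, OpenCV 4.12 (cv2) and the standard library are available. Lean on these libraries where they do the work, as an engineer would, in place of code of your own. Each camera call takes 0.05 s, during which the arm holds its last target. There are 200 camera calls.

### The job

Build the optical stack in the dark metal holder: first the plain spacer, then the frosted lens blank with its bulge up, then the retaining plate with its collar up, each lowered gently (not dropped) between the walls, lying flat and fully home on the one below, and let go before the next. The lens blank lies between the rails of its cradle, where it can be taken only by its short ends, but the holder is open only at the long sides, so lay the blank down flat on the free worktop and take it again by its long sides. Leave the stain bottle, the petri dish and the clips box where they stand.

Things in the scene. Friction and masses are not known exactly. Their poses are not given: they have to be found in the camera images.
- holder: fixed dark metal holder; origin under the centre of its base, x along its length, z up. Base 98 (x) x 64 (y) x 6 mm; on it a pedestal 60 x 34 mm, its flat top 18 mm above the worktop. Upright end walls with inner faces at x = +-33 mm (outer +-39); at each corner a lip from |x| = 39 in to 25 mm, inner faces at y = +-23 mm (outer +-28). All rise to 54 mm, then flare outward to 61 mm
- holder_seat (a point): centre of the holder's seat, the pedestal's top, 18 mm above the worktop; axes as the holder's. The parts go in with their long sides along its x (either way round), with 3 mm play all round. The long sides (+y and -y) are open over the middle 50 mm, for the fingers; the ends are closed
- cradle: fixed grey plastic cradle, origin under its centre, x along its length, z up: floor 64 (x) x 58 (y) x 3 mm with two rails along x, 18 mm high, 7 mm thick, inner faces at y = +-22 mm; both x ends are open
- spacer_mid (a point): centre of the spacer, half-way up: loose plain aluminium plate 60 (x) x 40 (y) x 12 (z) mm with a round 30 mm hole through it, square edges, about 60 g; lies flat on the worktop, z up
- lens_mid (a point): centre of the lens blank's slab, 6 mm above its underside: loose frosted-glass slab 60 (x) x 40 (y) x 12 (z) mm with a round bulge 20 mm wide, 3 mm high in the middle of its top; about 70 g. Starts in the cradle on its 3 mm floor, top 3 mm below the rail tops, x along the rails, z up, up to 3 mm off-centre along them
- retainer_mid (a point): centre of the retaining plate, 5 mm above its underside: loose aluminium plate 60 (x) x 40 (y) x 10 (z) mm with a round 30 mm hole, on its top a raised collar round the hole (37 mm outer diameter, 4 mm high) and four small dark screw heads at the corners; about 50 g; lies flat on the worktop, z up
- stain_bottle_mid (a point): stain bottle, 62 mm in diameter, 137 mm high, upright, loose; point on its axis 68 mm up. To be left alone
- dish_mid (a point): petri dish, 60 mm in diameter, 15 mm high, loose; centre, half-way up. To be left alone
- clips_mid (a point): clips box, 45 (x) x 62 (y) x 67 (z) mm, upright, loose; centre, half-way up. To be left alone
Things that resemble listed ones, but are neither listed nor needed, are in the scene too. What is shaped like the part that bears lens_mid but green is not meant.

How it is judged:
By the outcome, as a careful person would: the job done as asked, in the order asked, and still so for the second after the job is handed in, with the robot touching nothing.
It also fails if it takes over 72 s, if anything falls off the work surface, if the arm or the gripper's body presses on something with over 40 N, if the wrist force passes 120 N, or if a joint passes its speed limit or range.

## Working session

There is one attempt and no reset: what is moved stays moved. The work goes in short steps, Python scripts to look and compute and a shell command to move; the robot and the scene stay as the last step left them, time stands still between calls to the robot, and variables do not carry over. Pictures are saved under pics/ and viewed, at most 10 in all, crops included, and the job is handed in when it is done.

```bash
mkdir -p pics; ls
python3 - <<'E'
from station import ctrl
import cv2
for n in("scene","top"):
    cv2.imwrite(f"pics/{n}0.png",ctrl.snapshot(n)[:,:,::-1]); print(n,ctrl.calibration(n))
print(ctrl.state(),ctrl.tips_ahead)
E
```

```text
pics
scene {'vertical_fov': 56.986424797569, 'cx': 320.9477667967107, 'cy': 244.29297707764167, 'k1': -0.0355351599951851, 'R': array([[ 0.90304843, -0.42949728,  0.00596769],
       [-0.32727294, -0.69698001, -0.63805273],
       [ 0.27820127,  0.57423946, -0.76996954]]), 't': array([-484.43495926,  240.03437321,  978.78345491])}
top {'vertical_fov': 53.760048075963574, 'cx': 323.3239541543062, 'cy': 240.45626214393727, 'k1': 0.0029139111473949347, 'R': array([[ 0.11170936, -0.99373073, -0.00449961],
       [-0.96972749, -0.10801943, -0.21899863],
       [ 0.21713963,  0.02882759, -0.97571479]]), 't': array([-42.20800652, 552.68752809, 944.26793805])}
{'t': 0.1, 'joint_positions': array([-57.66758057,  29.12109626, -13.60854192,  86.00376688,
         7.20256555,  65.82675621,  -8.868352  ]), 'qd': array([-0.04689237, -0.18059068,  0.03164162, -0.14436623, -0.0565235 ,
       -0.05890552, -0.02546077]), 'effort': array([-4.20925600e-03, -6.21835542e+01, -2.19401188e+00, -2.50202000e+01,
        1.27244563e-02,  7.87379919e-03,  4.12091413e-05]), 'ee_pos': array([276.72322568, 560.02344108, 303.10710508]), 'orientation': array([-1.79907183e+02,  2.59903888e-03,  1.53713415e+02]), 'wrist_force': array([0.58632957, 0.48803048, 0.18698589]), 'torque': array([-0.0327192, -0.0093885, -0.0037782]), 'finger_force': 0.0, 'finger_gap': 85.51346061338349} 72.6
```

View pics/scene0.png

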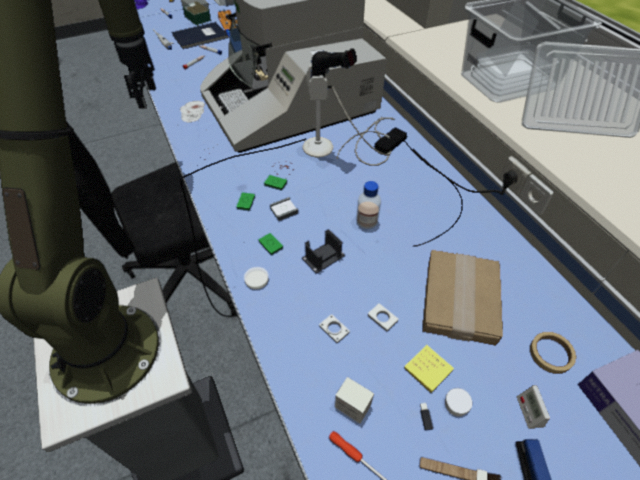

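View pics/top0.png

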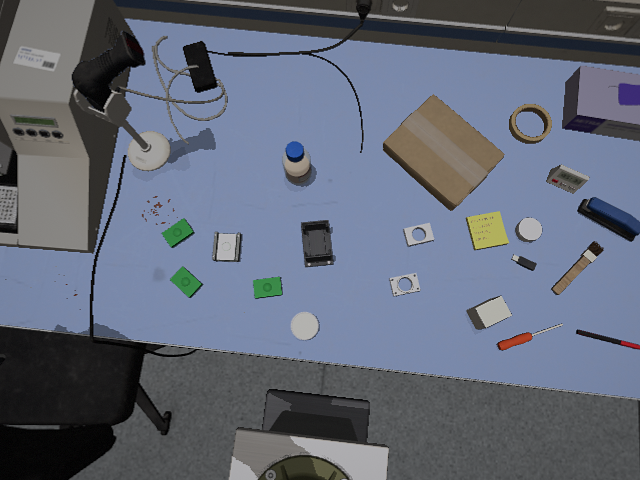

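Candidates for the lens: clear slab in the grey cradle at top (228,247), and green lookalikes at (178,233), (186,282), (268,287), which are ruled out. For the spacer: plain-holed plate (419,234). For the retainer: plate with screws (404,285). The holder is dark, at (317,243). I'll check these in a close crop.

```bash
cat > h.py <<'E'
import numpy as np, cv2
from station import ctrl
def cal(n):
    c=ctrl.calibration(n); f=240/np.tan(np.radians(c["vertical_fov"]/2)); return c,f
def proj(n,X):
    c,f=cal(n); p=np.atleast_2d(X)@c["R"].T+c["t"]; s=p[:,:2]/p[:,2:]
    s=s*(1+c["k1"]*(s**2).sum(1,keepdims=True)); return s*f+[c["cx"],c["cy"]]
def ray(n,uv,z):
    c,f=cal(n); d=(np.atleast_2d(uv)-[c["cx"],c["cy"]])/f; s=d.copy()
    for _ in range(8): s=d/(1+c["k1"]*(s**2).sum(1,keepdims=True))
    w=np.c_[s,np.ones(len(s))]@c["R"]; o=-c["R"].T@c["t"]
    return o+w*((z-o[2])/w[:,2])[:,None]
E
python3 - <<'E'
import cv2,numpy as np
from h import *
a=cv2.imread("pics/top0.png"); s=cv2.imread("pics/scene0.png")
A=cv2.resize(a[205:305,205:445],None,fx=3.3,fy=3.3,interpolation=cv2.INTER_CUBIC)
B=cv2.resize(s[170:350,230:410],None,fx=1.45,fy=1.45,interpolation=cv2.INTER_CUBIC)
o=np.zeros((600,800,3),np.uint8); o[:330,:792]=A; o[335:596,:261]=B
for i,(u,v) in enumerate([(284,208),(323,250),(382,317)]):
    c=cv2.resize(s[v-28:v+28,u-28:u+28],(170,170),interpolation=cv2.INTER_CUBIC); o[335:505,270+i*175:440+i*175]=c
cv2.imwrite("pics/crop1.png",o)
for nm,uv in dict(lens=(228,247),sp=(419,234),re=(404,285),hold=(317,243),dish=(305,326),bot=(296,175),clip=(490,313)).items(): print(nm,ray("top",uv,10).round())
E
```

```text
lens [[527. 231.  10.]]
sp [[ 604. -190.   10.]]
re [[ 486. -165.   10.]]
hold [[558.  34.  10.]]
dish [[374.  39.  10.]]
bot [[712. 101.  10.]]
clip [[ 446. -354.   10.]]
```

View pics/crop1.png

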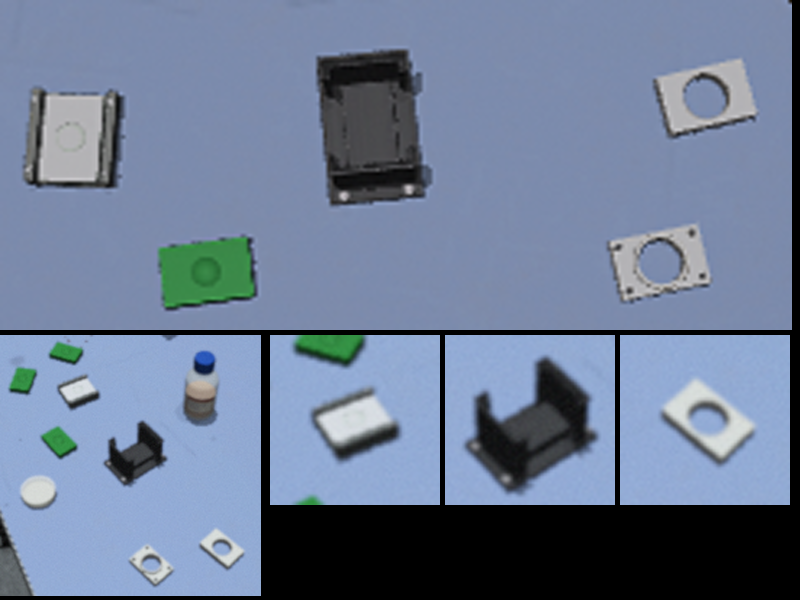

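```bash
cat > m.py <<'E'
from h import *
def mask(im,box,kind,k=6):
    u0,v0,u1,v1=box; c=cv2.resize(im[v0:v1,u0:u1],None,fx=k,fy=k,interpolation=cv2.INTER_CUBIC)
    hsv=cv2.cvtColor(c,cv2.COLOR_BGR2HSV)
    g=c.max(2)
    m=(hsv[...,1]<50)&(g>135) if kind=="w" else (g<110)
    m=m.astype(np.uint8)*255
    cs,_=cv2.findContours(m,cv2.RETR_EXTERNAL,cv2.CHAIN_APPROX_NONE)
    q=max(cs,key=cv2.contourArea)[:,0].astype(float)
    return (q+.5)/k-.5+[u0,v0],m
def rect(n,q,z):
    w=ray(n,q,z)[:,:2].astype(np.float32); (c,s,_)=r=cv2.minAreaRect(w); b=cv2.boxPoints(r)
    e=max([b[1]-b[0],b[2]-b[1]],key=np.linalg.norm)
    return np.round(c,1),np.round(s,1),round(float(np.degrees(np.arctan2(e[1],e[0]))%180),1)
E
python3 - <<'E'
from m import *
T=cv2.imread("pics/top0.png"); S=cv2.imread("pics/scene0.png")
for nm,bt,bs,z in [("sp",(395,215,440,255),(362,297,403,337),12),("re",(382,265,425,303),(313,308,355,348),10),("lens",(205,225,248,268),(262,190,305,225),15)]:
    print(nm,rect("top",mask(T,bt,"w")[0],z),rect("scene",mask(S,bs,"w")[0],z))
for n,I,b in [("top",T,(295,210,340,275)),("scene",S,(295,222,352,280))]:
    q,m=mask(I,b,"d")
    p=cv2.approxPolyDP((q*6).astype(np.float32).reshape(-1,1,2),7,True)[:,0]/6
    print(n); print(np.c_[p,ray(n,p,6)[:,:2],ray(n,p,61)[:,:2]].round(1))
E
```

```text
sp (array([ 604.3, -189.1]), array([41.5, 61.9]), 109.3) (array([ 605.3, -190.2]), array([43.2, 63.5]), 109.2)
re (array([ 488.5, -166.9]), array([41.7, 61.4]), 107.9) (array([ 489.5, -167.6]), array([43.2, 63.6]), 107.9)
lens (array([527.8, 233.8]), array([61.1, 39.7]), 4.1) (array([529.5, 231.5]), array([62.9, 45.3]), 3.7)
top
[[327.6 219.8 615.1  16.9 600.2  15.5]
 [300.8 222.1 602.9  76.7 588.7  72.1]
 [305.1 266.8 502.4  54.6 493.6  51.2]
 [333.1 263.9 515.6  -6.3 506.1  -6.5]
 [334.9 256.2 533.3  -8.5 522.8  -8.6]
 [331.9 253.9 537.8  -1.3 527.1  -1.7]
 [329.8 234.4 581.7   8.3 568.6   7.4]
 [331.9 231.8 588.3   4.2 574.9   3.4]
 [331.9 227.1 599.1   5.3 585.1   4.5]
 [329.1 227.2 598.   11.6 584.1  10.5]]
scene
[[328.1 229.4 610.5 110.5 588.2  67.1]
 [324.9 231.2 599.8 108.2 578.1  64.9]
 [324.2 243.8 579.   69.1 558.6  28.2]
 [312.2 250.2 540.9  62.5 522.8  22. ]
 [309.2 247.2 537.9  75.1 520.   33.8]
 [308.4 241.2 544.5  94.9 526.2  52.4]
 [304.9 242.8 533.9  94.1 516.2  51.7]
 [305.2 253.9 519.2  59.1 502.4  18.8]
 [301.9 258.4 505.3  49.2 489.4   9.5]
 [315.1 272.8 516.9  -6.7 500.2 -43. ]
 [319.9 271.8 529.2  -9.1 511.8 -45.2]
 [344.1 255.2 608.8  12.1 586.6 -25.3]
 [341.1 251.9 606.8  25.3 584.7 -12.9]
 [341.6 241.9 623.6  55.2 600.5  15.1]]
```

The crop confirms the choices: the white slab with a faint bulge sits in the grey cradle. The spacer is the plain plate at upper right, the retainer has four dark screws, and the holder's ends face along its length.

I'll squeeze each plate end to end first, which centres it in the robot's frame. Then I'll regrip it by its long sides.

```bash
cat > go.py <<'E'
import sys
from station import ctrl
from scipy.spatial.transform import Rotation as R
import numpy as np
def show(): 
    s=ctrl.state(); print("t",round(s["t"],2),"pos",s["ee_pos"].round(1),"rpy",s["orientation"].round(1),"F",s["wrist_force"].round(1),"gap",round(s["finger_gap"],1),"ff",round(s["finger_force"],1),"q",s["joint_positions"].round())
    return s
if __name__=="__main__":
    x,y,z,yaw=map(float,sys.argv[1:]); s=show()
    r=R.from_euler("xyz",s["orientation"],degrees=True)
    d=r.inv().apply(np.array([x,y,z])-s["ee_pos"])/1000
    w=(r.inv()*R.from_euler("xyz",[180,0,yaw],degrees=True)).as_rotvec(degrees=True)
    print("row",d.round(4),w.round(2))
E
python3 go.py 605.3 -189 200 19.2
```

```text
t 0.1 pos [276.7 560.  303.1] rpy [-179.9    0.   153.7] F [0.6 0.5 0.2] gap 85.5 ff 0.0 q [-58.  29. -14.  86.   7.  66.  -9.]
row [-0.6263 -0.5259  0.104 ] [-4.0000e-02  1.1000e-01  1.3451e+02]
```

```bash
python3 -m jog '[-0.31,-0.26,0,0,0,67,-0.31,-0.26,0,0,0,67,-0.31,-0.26,0,0,0,67,-0.31,-0.26,0,0,0,67,-0.31,-0.26,0,0,0,67,-0.31,-0.26,0,0,0,67,-0.31,-0.26,0,0,0,67,-0.31,-0.26,0,0,0,67,-0.31,-0.26,0,0,0,67,-0.31,-0.26,0,0,0,67]' 1 30; python3 go.py 605.3 -189 200 19.2
```

```text
t: 0.93
ee_pos: [440.5, 186.0, 303.9]
orientation: [180.0, 0.1, 86.1]
wrist_force: [0.6, -0.2, 0.4]
finger_gap: 85.5
finger_force: 0.0
t 0.93 pos [440.5 186.  303.9] rpy [1.80e+02 1.00e-01 8.61e+01] F [ 0.6 -0.2  0.4] gap 85.5 ff 0.0 q [-32.  16.   8. 107.  -2.  57. -27.]
row [-0.3629  0.1897  0.1044] [6.000e-02 5.000e-02 6.693e+01]
```

```bash
python3 -m jog '[-0.363,0.19,0.1,0,0,67,-0.363,0.19,0.1,0,0,67,-0.363,0.19,0.1,0,0,67,-0.363,0.19,0.1,0,0,67,-0.363,0.19,0.1,0,0,67,-0.363,0.19,0.1,0,0,67,-0.363,0.19,0.1,0,0,67,-0.363,0.19,0.1,0,0,67,-0.363,0.19,0.1,0,0,67,-0.363,0.19,0.1,0,0,67]'; python3 go.py 605.3 -189 95 19.2
```

```text
t: 1.77
ee_pos: [606.9, -180.4, 204.1]
orientation: [-180.0, 0.0, 19.3]
wrist_force: [0.9, 0.4, 0.3]
finger_gap: 85.5
finger_force: 0.0
t 1.77 pos [ 606.9 -180.4  204.1] rpy [-180.     0.    19.3] F [0.9 0.4 0.3] gap 85.5 ff 0.0 q [ -0.  37.  25.  93. -18.  55. -40.]
row [-0.0043  0.0077  0.1091] [-0.03  0.03  0.14]
```

```bash
python3 -m jog '[0,0.003,0.04,0,0,0,0,0.003,0.08,0,0,0,0,0.003,0.1,0,0,0,0,0.003,0.109,0,0,0,0,0.003,0.109,0,0,0,0,0.003,0.109,0,0,0,0,0.003,0.109,0,0,0,0,0.003,0.109,0,0,0,0,0.003,0.109,0,0,0,0,0.003,0.109,0,0,0]' ; python3 go.py 605.3 -189 78 19.2; python3 -c "
from h import *; cv2.imwrite('pics/s1.png',cv2.resize(ctrl.snapshot('scene')[220:360,300:460,::-1],None,fx=4,fy=4,interpolation=cv2.INTER_CUBIC))"
```

```text
t: 2.6
ee_pos: [607.9, -181.7, 97.3]
orientation: [179.9, -0.1, 19.7]
wrist_force: [-0.0, -0.4, -0.8]
finger_gap: 85.5
finger_force: 0.0
t 2.6 pos [ 607.9 -181.7   97.3] rpy [ 1.799e+02 -1.000e-01  1.970e+01] F [-0.  -0.4 -0.8] gap 85.5 ff 0.0 q [  2.  44.  21.  98. -22.  42. -36.]
row [-0.005   0.006   0.0193] [ 0.06 -0.1   0.53]
```

View pics/s1.png

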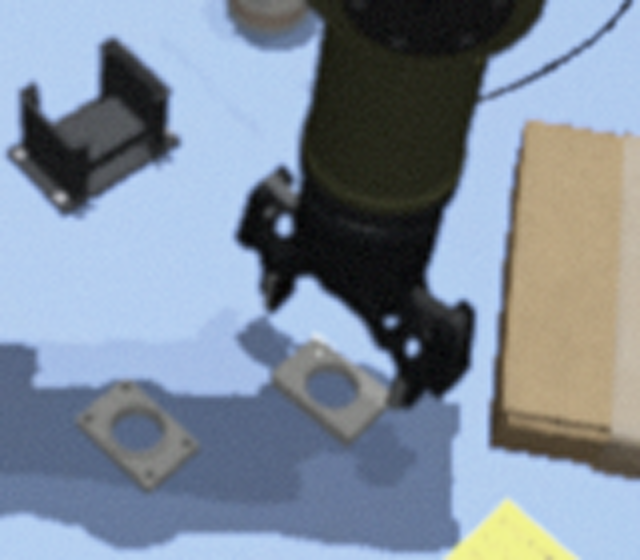

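The gripper is open over the spacer, which is at crop (330,385), with the tips on either side of its ends. It needs about 8 mm of lateral correction.

```bash
python3 -m jog '[-0.005,0.006,0,0,0,-0.5,-0.005,0.006,0,0,0,-0.5,-0.005,0.006,0.006,0,0,-0.5,-0.005,0.006,0.012,0,0,-0.5,-0.005,0.006,0.016,0,0,-0.5,-0.005,0.006,0.018,0,0,-0.5,-0.005,0.006,0.018,0,0,-0.5,-0.005,0.006,0.018,0,0,-0.5,-0.005,0.006,0.018,0,0,-0.5,-0.005,0.006,0.018,0,0,-0.5]' ; python3 go.py 605.3 -189 78 19.2;  python3 -c "
from station import ctrl; print(ctrl.tips_ahead)"; python3 -m jog '[0,0,0,0,0,0,0,0,0,0,0,0,0,0,0,0,0,0,0,0,0,0,0,0,0,0,0,0,0,0,0,0,0,0,0,0,0,0,0,0,0,0,0,0,0,0,0,0,0,0,0,0,0,0,0,0,0,0,0,0]' 0.5 20; python3 go.py 605.3 -189 78 19.2
```

```text
t: 3.48
ee_pos: [604.9, -189.0, 78.3]
orientation: [180.0, -0.0, 20.2]
wrist_force: [0.2, 0.2, 0.1]
finger_gap: 85.5
finger_force: 0.0
t 3.48 pos [ 604.9 -189.    78.3] rpy [180.   -0.   20.2] F [0.2 0.2 0.1] gap 85.5 ff 0.0 q [  3.  45.  20.  99. -23.  40. -34.]
row [0.0004 0.0001 0.0003] [ 0.01 -0.01  1.01]
72.6
t: 4.32
ee_pos: [604.8, -189.0, 78.6]
orientation: [180.0, -0.0, 20.2]
wrist_force: [-1.3, 0.5, 5.2]
finger_gap: 58.6
finger_force: 21.1
t 4.32 pos [ 604.8 -189.    78.6] rpy [180.   -0.   20.2] F [-1.3  0.5  5.2] gap 58.6 ff 21.1 q [  3.  45.  20.  99. -23.  40. -34.]
row [0.0004 0.0001 0.0006] [ 0.01 -0.02  1.01]
```

```bash
python3 -m jog '[0,0,0,0,0,0,0,0,0,0,0,0,0,0,-0.01,0,0,0,0,0,-0.025,0,0,0,0,0,-0.025,0,0,-7,0,0,-0.025,0,0,-14,0,0,-0.025,0,0,-21,0,0,-0.025,0,0,-28,0,0,-0.025,0,0,-35,0,0,-0.025,0,0,-42]' 1 20;  python3 -m jog '[0,0,0,0,0,-7,0,0,0,0,0,-14,0,0,0,0,0,-21,0,0,0,0,0,-28,0,0,0,0,0,-35,0,0,0,0,0,-42,0,0,0,0,0,-48,0,0,0,0,0,-48,0,0,0,0,0,-48,0,0,0,0,0,-48]'; python3 go.py 604.9 -189 81 110.2; python3 -c "
from m import *
T=ctrl.snapshot('top')[:,:,::-1].copy();cv2.imwrite('pics/t2.png',T[200:310,300:460])"
```

```text
t: 5.15
ee_pos: [604.8, -189.2, 103.8]
orientation: [180.0, 0.0, 62.5]
wrist_force: [-0.4, -0.9, -0.9]
finger_gap: 85.6
finger_force: 0.0
t: 5.98
ee_pos: [604.7, -189.2, 103.3]
orientation: [-180.0, 0.0, 110.0]
wrist_force: [-0.2, -0.4, 0.2]
finger_gap: 85.4
finger_force: 0.0
t 5.98 pos [ 604.7 -189.2  103.3] rpy [-180.    0.  110.] F [-0.2 -0.4  0.2] gap 85.4 ff 0.0 q [18. 41. -4. 97.  4. 41. 32.]
row [0.0002 0.0003 0.0223] [-0.    0.02 -0.2 ]
```

```bash
python3 -m jog '[0,0,0.006,0,0,0,0,0,0.012,0,0,0,0,0,0.018,0,0,0,0,0,0.022,0,0,0,0,0,0.022,0,0,0,0,0,0.022,0,0,0,0,0,0.022,0,0,0,0,0,0.022,0,0,0,0,0,0.022,0,0,0,0,0,0.022,0,0,0]' 0.8 20;  python3 -m jog '[0,0,0,0,0,0,0,0,0,0,0,0,0,0,0,0,0,0,0,0,0,0,0,0,0,0,0,0,0,0,0,0,0,0,0,0,0,0,0,0,0,0,0,0,0,0,0,0,0,0,0,0,0,0,0,0,0,0,0,0]' 0.2 40;python3 go.py 604.9 -189 81 110.2
```

```text
t: 6.87
ee_pos: [604.9, -189.1, 81.4]
orientation: [180.0, 0.0, 110.2]
wrist_force: [0.6, 0.8, 0.5]
finger_gap: 68.5
finger_force: 0.0
t: 7.7
ee_pos: [604.8, -189.1, 81.6]
orientation: [180.0, 0.0, 110.2]
wrist_force: [-1.0, 0.8, 5.2]
finger_gap: 37.3
finger_force: 39.9
t 7.7 pos [ 604.8 -189.1   81.6] rpy [180.    0.  110.2] F [-1.   0.8  5.2] gap 37.3 ff 39.9 q [17. 43. -4. 98.  4. 39. 32.]
row [0.     0.0001 0.0006] [0.02 0.02 0.01]
```

```bash
python3 -m jog '[0,0,-0.01,0,0,0,0,0,-0.04,0,0,0,0,0,-0.07,0,0,0,0.03,0.005,-0.08,0,0,-7,0.06,0.01,-0.08,0,0,-14,0.1,0.015,-0.08,0,0,-21,0.13,0.02,-0.08,0,0,-28,0.16,0.025,-0.08,0,0,-35,0.19,0.03,-0.08,0,0,-42,0.21,0.032,-0.08,0,0,-49]';python3 -m jog '[0,0,0,0,0,-7,0,0,0,0,0,-14,0,0,0,0,0,-21,0,0,0,0,0,-28,0,0,0,0,0,-32,0,0,0,0,0,-32,0,0,0,0,0,-32,0,0,0,0,0,-32,0,0,0,0,0,-32,0,0,0,0,0,-32]'; python3 go.py 556.5 34.3 165 191.9
```

```text
t: 8.53
ee_pos: [561.7, 22.7, 161.8]
orientation: [179.9, 0.0, 159.7]
wrist_force: [-0.5, -0.1, -1.0]
finger_gap: 37.3
finger_force: 40.3
t: 9.37
ee_pos: [562.3, 19.2, 161.2]
orientation: [-180.0, 0.0, -168.8]
wrist_force: [0.6, -0.1, -0.2]
finger_gap: 37.4
finger_force: 40.3
t 9.37 pos [562.3  19.2 161.2] rpy [-180.     0.  -168.8] F [ 0.6 -0.1 -0.2] gap 37.4 ff 40.3 q [ 13.  34. -27. 106.  21.  45.  76.]
row [ 0.0027  0.0159 -0.0038] [-0.01  0.   -0.75]
```

```bash
python3 -m jog '[0.003,0.016,0,0,0,-0.75,0.003,0.016,0,0,0,-0.75,0.003,0.016,0.006,0,0,-0.75,0.003,0.016,0.01,0,0,-0.75,0.003,0.016,0.01,0,0,-0.75,0.003,0.016,0.01,0,0,-0.75,0.003,0.016,0.01,0,0,-0.75,0.003,0.016,0.01,0,0,-0.75,0.003,0.016,0.01,0,0,-0.75,0.003,0.016,0.01,0,0,-0.75]'; python3 go.py 556.5 34.3 150 191.9;python3 -c "
from m import *
f=lambda n,u,v:cv2.resize(ctrl.snapshot(n)[v:v+90,u:u+80,::-1],None,fx=5,fy=5,interpolation=cv2.INTER_CUBIC)
cv2.imwrite('pics/c3.png',np.hstack([f('top',275,195),f('scene',285,200)]))"
```

```text
t: 10.2
ee_pos: [556.3, 34.1, 151.2]
orientation: [-180.0, 0.0, -168.0]
wrist_force: [-0.9, -0.2, -0.9]
finger_gap: 37.7
finger_force: 40.3
t 10.2 pos [556.3  34.1 151.2] rpy [-180.    0. -168.] F [-0.9 -0.2 -0.9] gap 37.7 ff 40.3 q [ 11.  34. -27. 107.  22.  43.  74.]
row [-0.0003  0.0001  0.0012] [-0.    0.01  0.05]
```

View pics/c3.png

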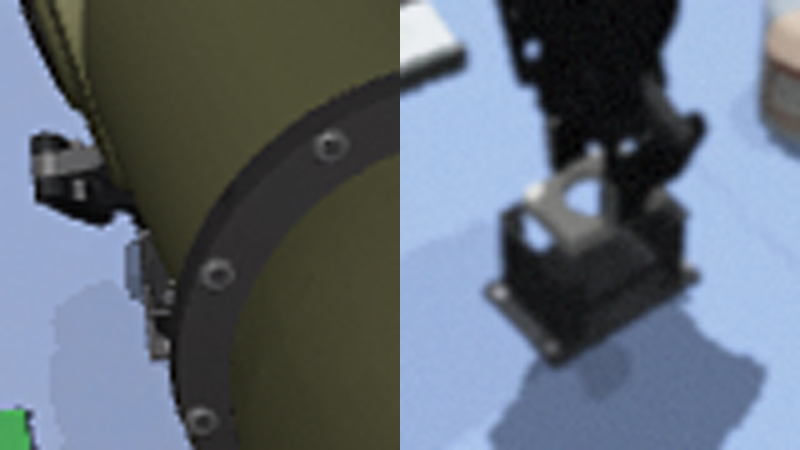

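The plate is held level over the holder, scene crop (570,210), with the walls on either side of it. I'll lower it in guarded steps.

```bash
python3 -m jog '[0,0,0.004,0,0,0,0,0,0.008,0,0,0,0,0,0.012,0,0,0,0,0,0.016,0,0,0,0,0,0.02,0,0,0,0,0,0.024,0,0,0,0,0,0.028,0,0,0,0,0,0.032,0,0,0,0,0,0.032,0,0,0,0,0,0.032,0,0,0]'; python3 go.py 556.5 34.3 101 191.9
```

```text
t: 11.13
ee_pos: [556.1, 34.2, 118.8]
orientation: [180.0, -0.0, -168.0]
wrist_force: [0.2, 0.4, -0.5]
finger_gap: 37.5
finger_force: 40.3
t 11.13 pos [556.1  34.2 118.8] rpy [ 180.   -0. -168.] F [ 0.2  0.4 -0.5] gap 37.5 ff 40.3 q [ 10.  37. -25. 109.  24.  39.  73.]
row [-0.0005 -0.      0.0178] [ 0.   -0.03  0.06]
```

No contact at the walls. I'll lower to the seat.

```bash
python3 -m jog '[0,0,0.003,0,0,0,0,0,0.006,0,0,0,0,0,0.009,0,0,0,0,0,0.012,0,0,0,0,0,0.014,0,0,0,0,0,0.016,0,0,0,0,0,0.0175,0,0,0,0,0,0.0185,0,0,0,0,0,0.0185,0,0,0,0,0,0.0185,0,0,0]'; python3 go.py 556.5 34.3 101 191.9
```

```text
t: 11.97
ee_pos: [556.2, 34.2, 100.6]
orientation: [-180.0, 0.0, -168.0]
wrist_force: [-0.1, 0.8, -0.1]
finger_gap: 37.7
finger_force: 40.3
t 11.97 pos [556.2  34.2 100.6] rpy [-180.    0. -168.] F [-0.1  0.8 -0.1] gap 37.7 ff 40.3 q [  9.  38. -24. 110.  25.  37.  72.]
row [-0.0003  0.     -0.0004] [-0.    0.    0.06]
```

```bash
python3 -m jog '[0,0,0.0003,0,0,0,0,0,0.0006,0,0,0,0,0,0.0009,0,0,0,0,0,0.0012,0,0,0,0,0,0.0014,0,0,0,0,0,0.0015,0,0,0,0,0,0.0015,0,0,0,0,0,0.0015,0,0,0,0,0,0.0015,0,0,0,0,0,0.0015,0,0,0]'; python3 go.py 556.5 34.3 101 191.9
```

```text
t: 12.8
ee_pos: [556.2, 34.2, 99.5]
orientation: [-180.0, 0.0, -168.0]
wrist_force: [-2.0, -0.2, 4.7]
finger_gap: 37.6
finger_force: 41.3
t 12.8 pos [556.2  34.2  99.5] rpy [-180.    0. -168.] F [-2.  -0.2  4.7] gap 37.6 ff 41.3 q [  9.  39. -24. 110.  25.  37.  72.]
row [-0.0003  0.     -0.0015] [-0.02  0.02  0.06]
```

```bash
python3 -m jog '[0,0,0,0,0,0,0,0,0,0,0,0,0,0,0,0,0,0,0,0,0,0,0,0,0,0,0,0,0,0,0,0,-0.005,0,0,0,0,0,-0.02,0,0,0,0,0,-0.04,0,0,0,0,0,-0.06,0,0,0,0,0,-0.08,0,0,0]' 1 20; python3 -m jog '[0,0.02,0,0,0,7,0,0.04,0,0,0,14,0,0.06,0,0,0,21,0,0.08,0,0,0,28,0,0.1,0,0,0,35,0,0.12,0,0,0,42,0,0.14,0,0,0,49,0,0.16,0,0,0,56,0,0.18,0,0,0,63,-0.014,0.2,0,0,0,70]'; python3 go.py 528.2 233.4 81.5 93.9;python3 -c "
from m import *
T=ctrl.snapshot('top')[:,:,::-1].copy();cv2.imwrite('pics/t4.png',T)
S=ctrl.snapshot('scene')[:,:,::-1].copy();cv2.imwrite('pics/s4.png',S)
f=lambda I,u,v:cv2.resize(I[v:v+90,u:u+80],None,fx=5,fy=5,interpolation=cv2.INTER_CUBIC)
cv2.imwrite('pics/c4.png',np.hstack([f(T,275,195),f(S,285,200)]))"
```

```text
t: 13.63
ee_pos: [556.0, 34.3, 180.2]
orientation: [180.0, -0.0, -168.0]
wrist_force: [0.3, 0.0, -0.0]
finger_gap: 85.8
finger_force: 0.0
t: 14.47
ee_pos: [526.2, 233.5, 179.5]
orientation: [-179.9, -0.0, 121.7]
wrist_force: [-0.2, -1.4, -0.2]
finger_gap: 85.6
finger_force: 0.0
t 14.47 pos [526.2 233.5 179.5] rpy [-179.9   -0.   121.7] F [-0.2 -1.4 -0.2] gap 85.6 ff 0.0 q [-22.  32.  -7. 103.   5.  46.   0.]
row [-0.0013  0.0019  0.0979] [-1.300e-01 -1.000e-02  2.777e+01]
```

View pics/c4.png

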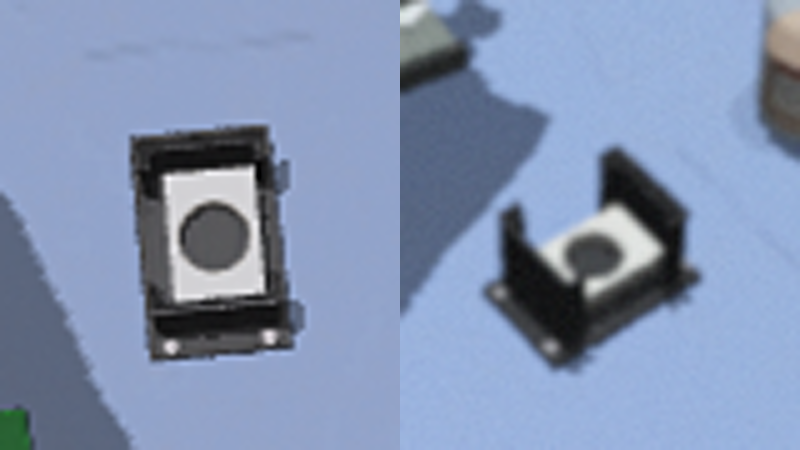

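The spacer lies flat between the walls, top crop (213,235). Next I'll take the lens by its ends.

```bash
python3 -c "
from m import *
T=cv2.imread('pics/t4.png');S=cv2.imread('pics/s4.png')
print(rect('top',mask(T,(295,215,340,265),'w')[0],30),rect('scene',mask(S,(300,230,350,275),'w')[0],30))"
python3 -m jog '[-0.001,0.002,0.01,0,0,7,-0.001,0.002,0.03,0,0,14,-0.001,0.002,0.05,0,0,21,-0.001,0.002,0.06,0,0,28,-0.001,0.002,0.07,0,0,28,-0.001,0.002,0.078,0,0,28,-0.001,0.002,0.078,0,0,28,-0.001,0.002,0.078,0,0,28,-0.001,0.002,0.078,0,0,28,-0.001,0.002,0.078,0,0,28]'; python3 go.py 528.2 233.4 81.5 93.9
```

```text
(array([557.6,  33.5]), array([57.8, 41. ]), 11.9) (array([562.7,  33.1]), array([52.5, 43.8]), 12.4)
t: 15.4
ee_pos: [531.1, 233.0, 101.9]
orientation: [179.9, -0.0, 94.0]
wrist_force: [-0.2, 0.3, -1.1]
finger_gap: 85.5
finger_force: 0.0
t 15.4 pos [531.1 233.  101.9] rpy [179.9  -0.   94. ] F [-0.2  0.3 -1.1] gap 85.5 ff 0.0 q [-27.  38.   1. 106.  -1.  36. -21.]
row [ 0.0006 -0.0029  0.0204] [ 0.07 -0.04  0.12]
```

```bash
python3 -m jog '[0.0006,-0.003,0.004,0,0,0,0.0006,-0.003,0.008,0,0,0,0.0006,-0.003,0.012,0,0,0,0.0006,-0.003,0.016,0,0,0,0.0006,-0.003,0.02,0,0,0,0.0006,-0.003,0.02,0,0,0,0.0006,-0.003,0.02,0,0,0,0.0006,-0.003,0.02,0,0,0,0.0006,-0.003,0.02,0,0,0,0.0006,-0.003,0.02,0,0,0]'; python3 go.py 528.2 233.4 81.5 93.9;python3 -m jog '[0,0,0,0,0,0,0,0,0,0,0,0,0,0,0,0,0,0,0,0,0,0,0,0,0,0,0,0,0,0,0,0,0,0,0,0,0,0,0,0,0,0,0,0,0,0,0,0,0,0,0,0,0,0,0,0,0,0,0,0]' 0.4 35;python3 go.py 528.2 233.4 81.5 93.9
```

```text
t: 16.23
ee_pos: [527.7, 233.4, 81.3]
orientation: [180.0, -0.0, 94.0]
wrist_force: [0.3, 0.5, -0.5]
finger_gap: 85.6
finger_force: 0.0
t 16.23 pos [527.7 233.4  81.3] rpy [180.  -0.  94.] F [ 0.3  0.5 -0.5] gap 85.6 ff 0.0 q [-27.  40.   1. 107.  -1.  33. -21.]
row [-0.      0.0005 -0.0002] [ 0.02 -0.01  0.06]
t: 17.07
ee_pos: [527.7, 233.4, 81.8]
orientation: [180.0, -0.0, 94.0]
wrist_force: [-1.6, 0.2, 6.8]
finger_gap: 57.1
finger_force: 35.9
t 17.07 pos [527.7 233.4  81.8] rpy [180.  -0.  94.] F [-1.6  0.2  6.8] gap 57.1 ff 35.9 q [-27.  40.   1. 107.  -1.  33. -21.]
row [-0.      0.0005  0.0003] [ 0.03 -0.01  0.06]
```

```bash
python3 -m jog '[0,0,-0.005,0,0,0,0,0,-0.01,0,0,0,0,0,-0.02,0,0,0,0,0,-0.04,0,0,0,0,0,-0.065,0,0,0,0,0,-0.09,0,0,0,0,0,-0.105,0,0,0,0,0,-0.11,0,0,0,-0.02,0,-0.11,0,0,0,-0.05,0,-0.11,0,0,0]';python3 -m jog '[-0.03,0.001,0,0,0,-2,-0.065,0.001,0,0,0,-4,-0.1,0.002,0,0,0,-6,-0.135,0.002,0,0,0,-8,-0.17,0.003,0,0,0,-8,-0.205,0.003,0,0,0,-8,-0.235,0.004,0,0,0,-8,-0.255,0.005,0,0,0,-8,-0.265,0.005,0,0,0,-8,-0.27,0.005,0,0,0,-8]'; python3 go.py 555 -85 80 102
```

```text
t: 17.9
ee_pos: [530.6, 186.6, 191.5]
orientation: [179.9, -0.1, 94.3]
wrist_force: [0.8, -0.8, -0.7]
finger_gap: 57.2
finger_force: 37.5
t: 18.73
ee_pos: [554.4, -87.3, 190.8]
orientation: [-180.0, 0.0, 101.8]
wrist_force: [-0.2, 0.3, 0.6]
finger_gap: 57.3
finger_force: 37.5
t 18.73 pos [554.4 -87.3 190.8] rpy [-180.     0.   101.8] F [-0.2  0.3  0.6] gap 57.3 ff 37.5 q [  7.  30.  -1. 105.   1.  46.  17.]
row [0.0021 0.0011 0.1108] [-0.04  0.01 -0.19]
```

```bash
python3 -m jog '[0.002,0.001,0.01,0,0,0,0.002,0.001,0.03,0,0,0,0.002,0.001,0.05,0,0,0,0.002,0.001,0.07,0,0,0,0.002,0.001,0.085,0,0,0,0.002,0.001,0.095,0,0,0,0.002,0.001,0.102,0,0,0,0.002,0.001,0.106,0,0,0,0.002,0.001,0.108,0,0,0,0.002,0.001,0.108,0,0,0]';python3 -m jog '[0,0,0.0005,0,0,0,0,0,0.001,0,0,0,0,0,0.0015,0,0,0,0,0,0.002,0,0,0,0,0,0.0025,0,0,0,0,0,0.003,0,0,0,0,0,0.003,0,0,0,0,0,0.003,0,0,0,0,0,0.003,0,0,0,0,0,0.003,0,0,0]'; python3 go.py 555 -85 78.8 102
```

```text
t: 19.57
ee_pos: [555.5, -83.0, 83.2]
orientation: [180.0, -0.0, 102.0]
wrist_force: [-0.7, 0.9, -0.8]
finger_gap: 57.2
finger_force: 37.5
t: 20.4
ee_pos: [555.3, -83.3, 80.1]
orientation: [-180.0, -0.0, 102.0]
wrist_force: [-0.1, 0.6, -0.6]
finger_gap: 57.0
finger_force: 37.5
t 20.4 pos [555.3 -83.3  80.1] rpy [-180.   -0.  102.] F [-0.1  0.6 -0.6] gap 57.0 ff 37.5 q [  7.  39.  -1. 110.   1.  31.  17.]
row [-0.0016 -0.0006  0.0013] [-0.   -0.   -0.04]
```

```bash
python3 -m jog '[0,0,0.0003,0,0,0,0,0,0.0006,0,0,0,0,0,0.0009,0,0,0,0,0,0.0012,0,0,0,0,0,0.0015,0,0,0,0,0,0.0017,0,0,0,0,0,0.0017,0,0,0,0,0,0.0017,0,0,0,0,0,0.0017,0,0,0,0,0,0.0017,0,0,0]'; python3 go.py 555 -85 78.8 102
```

```text
t: 21.23
ee_pos: [555.3, -83.4, 78.9]
orientation: [180.0, 0.0, 102.0]
wrist_force: [-1.2, 1.1, 4.6]
finger_gap: 57.4
finger_force: 39.2
t 21.23 pos [555.3 -83.4  78.9] rpy [180.   0. 102.] F [-1.2  1.1  4.6] gap 57.4 ff 39.2 q [  7.  39.  -1. 110.   1.  31.  17.]
row [-0.0016 -0.0006  0.0001] [ 0.01  0.01 -0.04]
```

```bash
python3 -m jog '[0,0,0,0,0,0,0,0,0,0,0,0,0,0,0,0,0,0,0,0,0,0,0,0,0,0,-0.005,0,0,0,0,0,-0.015,0,0,0,0,0,-0.03,0,0,0,0,0,-0.03,0,0,-7,0,0,-0.03,0,0,-14,0,0,-0.03,0,0,-21]' 1 20;python3 -m jog '[0,0,0,0,0,-7,0,0,0,0,0,-14,0,0,0,0,0,-21,0,0,0,0,0,-28,0,0,0,0,0,-35,0,0,0,0,0,-42,0,0,0,0,0,-49,0,0,0,0,0,-56,0,0,0,0,0,-63,0,0,0,0,0,-69]'; python3 go.py 555.3 -83.4 81.6 192; python3 -c "
from m import *
T=ctrl.snapshot('top')[:,:,::-1].copy();S=ctrl.snapshot('scene')[:,:,::-1].copy()
f=lambda I,u,v:cv2.resize(I[v:v+90,u:u+80],None,fx=5,fy=5,interpolation=cv2.INTER_CUBIC)
cv2.imwrite('pics/c5.png',np.hstack([f(T,330,195),f(S,320,240)]))"
```

```text
t: 22.07
ee_pos: [555.7, -83.4, 109.7]
orientation: [179.9, 0.1, 123.3]
wrist_force: [0.0, 0.1, -0.7]
finger_gap: 85.6
finger_force: 0.0
t: 22.9
ee_pos: [555.5, -83.8, 109.4]
orientation: [-179.9, 0.0, -167.7]
wrist_force: [0.3, -0.3, 0.0]
finger_gap: 85.4
finger_force: 0.0
t 22.9 pos [555.5 -83.8 109.4] rpy [-179.9    0.  -167.7] F [ 0.3 -0.3  0. ] gap 85.4 ff 0.0 q [ 23.  38. -27. 109.  27.  39.  82.]
row [0.0001 0.0005 0.0278] [-0.08  0.03  0.29]
```

View pics/c5.png

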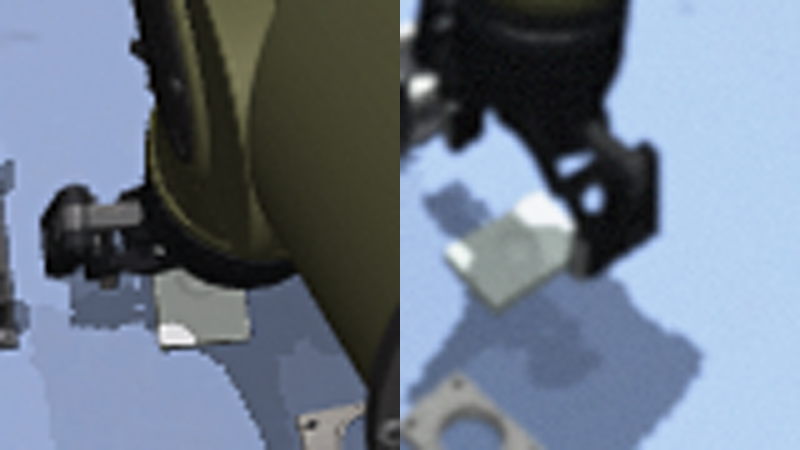

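The lens lies flat with its bulge up, scene crop (515,245), and the fingers are on either side of its long sides. I'll regrip there.

```bash
python3 -m jog '[0,0.0005,0.006,0,0,0.3,0,0.0005,0.012,0,0,0.3,0,0.0005,0.018,0,0,0.3,0,0.0005,0.024,0,0,0.3,0,0.0005,0.028,0,0,0.3,0,0.0005,0.028,0,0,0.3,0,0.0005,0.028,0,0,0.3,0,0.0005,0.028,0,0,0.3,0,0.0005,0.028,0,0,0.3,0,0.0005,0.028,0,0,0.3]' 0.8 20;python3 go.py 555.3 -83.4 81.6 192;  python3 -m jog '[0,0,0,0,0,0,0,0,0,0,0,0,0,0,0,0,0,0,0,0,0,0,0,0,0,0,0,0,0,0,0,0,0,0,0,0,0,0,0,0,0,0,0,0,0,0,0,0,0,0,0,0,0,0,0,0,0,0,0,0]' 0.2 40;python3 go.py 556.2 34.2 180 191.9
```

```text
t: 23.83
ee_pos: [555.3, -82.9, 80.7]
orientation: [-180.0, 0.0, -168.3]
wrist_force: [0.2, -0.3, 0.7]
finger_gap: 68.4
finger_force: 0.0
t 23.83 pos [555.3 -82.9  80.7] rpy [-180.     0.  -168.3] F [ 0.2 -0.3  0.7] gap 68.4 ff 0.0 q [ 22.  41. -25. 110.  28.  36.  80.]
row [ 0.0001 -0.0005 -0.0009] [-0.01  0.02 -0.34]
t: 24.67
ee_pos: [555.2, -82.9, 80.9]
orientation: [-180.0, 0.0, -168.3]
wrist_force: [-1.5, 0.3, 5.3]
finger_gap: 38.1
finger_force: 39.7
t 24.67 pos [555.2 -82.9  80.9] rpy [-180.     0.  -168.3] F [-1.5  0.3  5.3] gap 38.1 ff 39.7 q [ 22.  41. -25. 110.  28.  36.  80.]
row [-0.0246  0.1145 -0.0992] [-0.02  0.02 -0.24]
```

```bash
python3 -m jog '[0,0,-0.01,0,0,0,0,0,-0.03,0,0,0,0,0,-0.055,0,0,0,0,0,-0.08,0,0,0,0,0,-0.095,0,0,0,-0.004,0.02,-0.1,0,0,0,-0.01,0.05,-0.1,0,0,0,-0.017,0.08,-0.1,0,0,-0.25,-0.022,0.105,-0.1,0,0,-0.25,-0.0245,0.1145,-0.1,0,0,-0.25]';python3 -m jog '[0,0,0,0,0,0,0,0,0,0,0,0,0,0,0.01,0,0,0,0,0,0.015,0,0,0,0,0,0.02,0,0,0,0,0,0.02,0,0,0,0,0,0.02,0,0,0,0,0,0.02,0,0,0,0,0,0.02,0,0,0,0,0,0.02,0,0,0]';python3 go.py 556.2 34.2 130 191.9
```

```text
t: 25.5
ee_pos: [555.7, 39.0, 181.4]
orientation: [179.9, 0.1, -167.8]
wrist_force: [-1.1, 0.6, 0.0]
finger_gap: 37.9
finger_force: 40.3
t: 26.33
ee_pos: [556.2, 34.2, 160.6]
orientation: [-180.0, 0.0, -168.1]
wrist_force: [0.5, 0.2, -0.0]
finger_gap: 37.6
finger_force: 40.3
t 26.33 pos [556.2  34.2 160.6] rpy [-180.     0.  -168.1] F [ 0.5  0.2 -0. ] gap 37.6 ff 40.3 q [ 13.  34. -30. 107.  23.  45.  73.]
row [-0.     -0.      0.0306] [-0.    0.02  0.01]
```

Exactly aligned. I'll lower 47.5 mm to about 113, then make a fine approach to about 110.9.

```bash
python3 -m jog '[0,0,0.006,0,0,0,0,0,0.012,0,0,0,0,0,0.016,0,0,0,0,0,0.02,0,0,0,0,0,0.024,0,0,0,0,0,0.028,0,0,0,0,0,0.032,0,0,0,0,0,0.036,0,0,0,0,0,0.036,0,0,0,0,0,0.036,0,0,0]';python3 go.py 556.2 34.2 112.5 191.9
python3 -m jog '[0,0,0.002,0,0,0,0,0,0.004,0,0,0,0,0,0.006,0,0,0,0,0,0.008,0,0,0,0,0,0.0095,0,0,0,0,0,0.0105,0,0,0,0,0,0.0115,0,0,0,0,0,0.0115,0,0,0,0,0,0.0115,0,0,0,0,0,0.0115,0,0,0]';python3 go.py 556.2 34.2 111 191.9
```

```text
t: 27.17
ee_pos: [555.9, 34.2, 124.1]
orientation: [180.0, -0.0, -168.1]
wrist_force: [0.5, 0.4, -1.5]
finger_gap: 38.0
finger_force: 40.3
t 27.17 pos [555.9  34.2 124.1] rpy [ 180.    -0.  -168.1] F [ 0.5  0.4 -1.5] gap 38.0 ff 40.3 q [ 12.  37. -28. 109.  25.  41.  71.]
row [-0.0003 -0.0001  0.0116] [ 0.   -0.03  0.02]
t: 28.0
ee_pos: [556.0, 34.2, 112.9]
orientation: [-180.0, 0.0, -168.1]
wrist_force: [0.1, -0.6, -0.6]
finger_gap: 37.6
finger_force: 40.3
t 28.0 pos [556.   34.2 112.9] rpy [-180.     0.  -168.1] F [ 0.1 -0.6 -0.6] gap 37.6 ff 40.3 q [ 11.  38. -27. 109.  26.  39.  70.]
row [-0.0001 -0.0001  0.0019] [-0.    0.    0.01]
```

```bash
python3 -m jog '[0,0,0.0004,0,0,0,0,0,0.0008,0,0,0,0,0,0.0012,0,0,0,0,0,0.0015,0,0,0,0,0,0.0018,0,0,0,0,0,0.0021,0,0,0,0,0,0.0024,0,0,0,0,0,0.0024,0,0,0,0,0,0.0024,0,0,0,0,0,0.0024,0,0,0]';python3 go.py 556.2 34.2 111 191.9
```

```text
t: 28.83
ee_pos: [556.0, 34.2, 110.9]
orientation: [-180.0, 0.0, -168.1]
wrist_force: [-1.2, -0.2, 4.7]
finger_gap: 37.8
finger_force: 41.1
t 28.83 pos [556.   34.2 110.9] rpy [-180.     0.  -168.1] F [-1.2 -0.2  4.7] gap 37.8 ff 41.1 q [ 11.  38. -27. 109.  26.  39.  70.]
row [-0.0001 -0.0001 -0.0001] [-0.02  0.02  0.01]
```

```bash
python3 -m jog '[0,0,0,0,0,0,0,0,0,0,0,0,0,0,0,0,0,0,0,0,0,0,0,0,0,0,0,0,0,0,0,0,-0.005,0,0,0,0,0,-0.02,0,0,0,0,0,-0.04,0,0,0,0,0,-0.06,0,0,0,0,0,-0.07,0,0,0]' 1 20; python3 -m jog '[0.015,-0.026,0,0,0,-6,0.03,-0.052,0,0,0,-6,0.045,-0.078,0,0,0,-6,0.06,-0.104,0,0,0,-6,0.075,-0.13,0,0,0,-6,0.09,-0.155,0,0,0,-6,0.1,-0.173,0,0,0,-6,0.107,-0.183,0,0,0,-6,0.107,-0.183,0,0,0,-6,0.107,-0.183,0,0,0,-6]'; python3 go.py 489 -166.8 78.3 197.9; python3 -c "
from m import *
T=ctrl.snapshot('top')[:,:,::-1].copy();S=ctrl.snapshot('scene')[:,:,::-1].copy()
f=lambda I,u,v:cv2.resize(I[v:v+90,u:u+80],None,fx=5,fy=5,interpolation=cv2.INTER_CUBIC)
cv2.imwrite('pics/c6.png',np.hstack([f(T,275,195),f(S,285,200)]))
print(rect('top',mask(T,(295,215,340,265),'w')[0],42))"
```

```text
t: 29.67
ee_pos: [556.7, 34.5, 182.8]
orientation: [-180.0, 0.1, -168.1]
wrist_force: [0.6, -0.8, 0.3]
finger_gap: 85.3
finger_force: 0.0
t: 30.5
ee_pos: [489.2, -166.6, 180.5]
orientation: [180.0, 0.0, -162.1]
wrist_force: [0.4, -0.7, 0.1]
finger_gap: 85.0
finger_force: 0.0
t 30.5 pos [ 489.2 -166.6  180.5] rpy [ 180.     0.  -162.1] F [ 0.4 -0.7  0.1] gap 85.0 ff 0.0 q [ 39.  30. -34. 111.  23.  45. 100.]
row [ 0.0003 -0.0002  0.1022] [ 0.02  0.03 -0.03]
(array([556.3,  33.2]), array([59.3, 40.8]), 11.9)
```

View pics/c6.png

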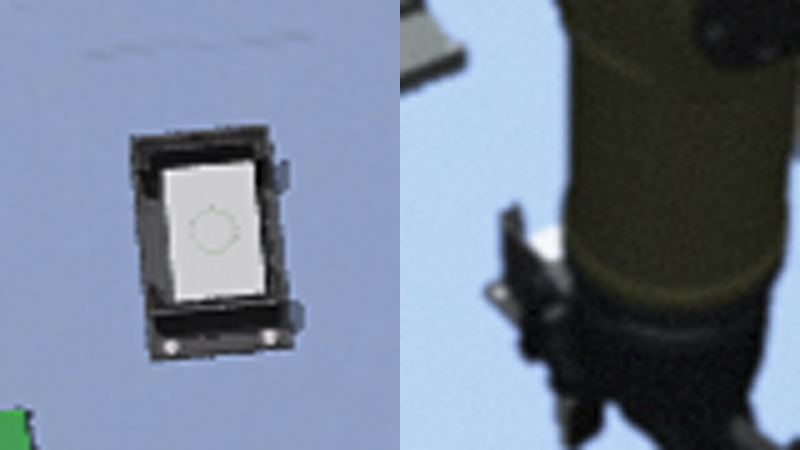

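The lens is seated flat with its bulge up, top crop (213,230). Next is the retainer: squeeze it end to end, then regrip.

```bash
python3 -m jog '[0,0,0.02,0,0,0,0,0,0.04,0,0,0,0,0,0.06,0,0,0,0,0,0.075,0,0,0,0,0,0.085,0,0,0,0,0,0.093,0,0,0,0,0,0.099,0,0,0,0,0,0.102,0,0,0,0,0,0.102,0,0,0,0,0,0.102,0,0,0]'; python3 -m jog '[0,0,0,0,0,0,0,0,0,0,0,0,0,0,0,0,0,0,0,0,0,0,0,0,0,0,0,0,0,0,0,0,0,0,0,0,0,0,0,0,0,0,0,0,0,0,0,0,0,0,0,0,0,0,0,0,0,0,0,0]' 0.5 20; python3 go.py 489 -166.8 78.3 197.9
```

```text
t: 31.43
ee_pos: [489.4, -166.8, 78.9]
orientation: [-180.0, 0.0, -162.1]
wrist_force: [0.3, -0.2, 0.0]
finger_gap: 85.3
finger_force: 0.0
t: 32.27
ee_pos: [490.5, -166.4, 80.7]
orientation: [-179.9, 0.2, -162.1]
wrist_force: [-2.7, 1.9, 20.8]
finger_gap: 42.6
finger_force: 10.5
t 32.27 pos [ 490.5 -166.4   80.7] rpy [-179.9    0.2 -162.1] F [-2.7  1.9 20.8] gap 42.6 ff 10.5 q [ 33.  38. -26. 116.  32.  32.  93.]
row [0.0016 0.0001 0.0024] [-0.12  0.21  0.05]
```

The tips rode up over the 10 mm plate, because they retract when open. I'll open, rise and look.

```bash
python3 -m jog '[0,0,-0.004,0,0,0,0,0,-0.006,0,0,0,0,0,-0.006,0,0,0,0,0,-0.006,0,0,0,0,0,-0.006,0,0,0,0,0,-0.006,0,0,0,0,0,-0.02,0,0,0,0,0,-0.02,0,0,0,0,0,-0.02,0,0,0,0,0,-0.02,0,0,0]' 1 20; python3 go.py 489 -166.8 78.3 197.9; python3 -c "
from m import *
T=ctrl.snapshot('top')[:,:,::-1].copy();S=ctrl.snapshot('scene')[:,:,::-1].copy()
f=lambda I,u,v:cv2.resize(I[v:v+90,u:u+80],None,fx=5,fy=5,interpolation=cv2.INTER_CUBIC)
cv2.imwrite('pics/c7.png',np.hstack([f(T,365,240),f(S,295,285)]))"
```

```text
t: 33.1
ee_pos: [489.0, -167.0, 98.2]
orientation: [180.0, -0.0, -162.1]
wrist_force: [-0.3, 0.2, -0.2]
finger_gap: 85.1
finger_force: 0.0
t 33.1 pos [ 489.  -167.    98.2] rpy [ 180.    -0.  -162.1] F [-0.3  0.2 -0.2] gap 85.1 ff 0.0 q [ 34.  37. -28. 116.  30.  34.  94.]
row [-0.      0.0002  0.0199] [ 0. -0.  0.]
```

View pics/c7.png

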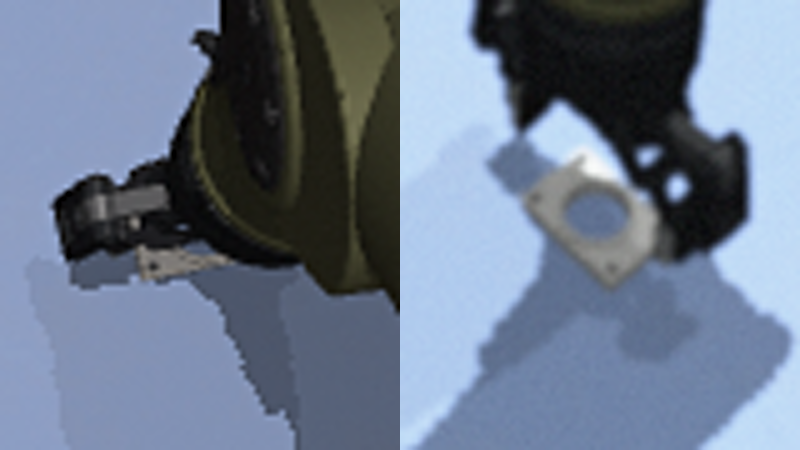

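The retainer is flat and in place, scene crop (600,215). I'll retry lower.

```bash
python3 -m jog '[0,0,0.006,0,0,0,0,0,0.012,0,0,0,0,0,0.018,0,0,0,0,0,0.022,0,0,0,0,0,0.024,0,0,0,0,0,0.024,0,0,0,0,0,0.024,0,0,0,0,0,0.024,0,0,0,0,0,0.024,0,0,0,0,0,0.024,0,0,0]' 1 20; python3 -m jog '[0,0,0,0,0,0,0,0,0,0,0,0,0,0,0,0,0,0,0,0,0,0,0,0,0,0,0,0,0,0,0,0,0,0,0,0,0,0,0,0,0,0,0,0,0,0,0,0,0,0,0,0,0,0,0,0,0,0,0,0]' 0.62 20; python3 go.py 489 -166.8 78.3 197.9
```

```text
t: 34.03
ee_pos: [489.2, -167.0, 74.7]
orientation: [-180.0, 0.0, -162.1]
wrist_force: [-0.3, -0.7, 0.5]
finger_gap: 85.3
finger_force: 0.0
t: 34.87
ee_pos: [489.1, -167.0, 74.9]
orientation: [-180.0, 0.0, -162.1]
wrist_force: [-2.0, 0.8, 5.8]
finger_gap: 59.3
finger_force: 20.8
t 34.87 pos [ 489.1 -167.    74.9] rpy [-180.     0.  -162.1] F [-2.   0.8  5.8] gap 59.3 ff 20.8 q [ 33.  39. -26. 117.  32.  31.  92.]
row [ 0.0001  0.0002 -0.0034] [-0.02  0.01  0.01]
```

```bash
python3 -m jog '[0,0,0,0,0,0,0,0,0,0,0,0,0,0,0,0,0,0,0,0,-0.01,0,0,0,0,0,-0.03,0,0,0,0,0,-0.03,0,0,7,0,0,-0.03,0,0,14,0,0,-0.03,0,0,21,0,0,-0.03,0,0,28,0,0,-0.03,0,0,35]' 1 20;  python3 -m jog '[0,0,0,0,0,7,0,0,0,0,0,14,0,0,0,0,0,21,0,0,0,0,0,28,0,0,0,0,0,35,0,0,0,0,0,42,0,0,0,0,0,49,0,0,0,0,0,55,0,0,0,0,0,55,0,0,0,0,0,55]'; python3 go.py 489.1 -167 76.5 107.9
```

```text
t: 35.7
ee_pos: [489.2, -166.9, 105.2]
orientation: [180.0, 0.0, 162.6]
wrist_force: [0.1, 0.9, 0.2]
finger_gap: 86.0
finger_force: 0.0
t: 36.53
ee_pos: [489.3, -166.6, 104.9]
orientation: [180.0, -0.0, 108.1]
wrist_force: [0.2, -0.2, 0.3]
finger_gap: 85.4
finger_force: 0.0
t 36.53 pos [ 489.3 -166.6  104.9] rpy [180.   -0.  108.1] F [ 0.2 -0.2  0.3] gap 85.4 ff 0.0 q [ 18.  34.  -3. 116.   3.  30.  31.]
row [-0.0003 -0.0003  0.0284] [ 0.02 -0.    0.22]
```

```bash
python3 -m jog '[-0.0003,-0.0003,0.007,0,0,0.2,-0.0003,-0.0003,0.014,0,0,0.2,-0.0003,-0.0003,0.02,0,0,0.2,-0.0003,-0.0003,0.025,0,0,0.2,-0.0003,-0.0003,0.028,0,0,0.2,-0.0003,-0.0003,0.028,0,0,0.2,-0.0003,-0.0003,0.028,0,0,0.2,-0.0003,-0.0003,0.028,0,0,0.2,-0.0003,-0.0003,0.028,0,0,0.2,-0.0003,-0.0003,0.028,0,0,0.2]' 0.8 20;python3 -m jog '[0,0,0,0,0,0,0,0,0,0,0,0,0,0,0,0,0,0,0,0,0,0,0,0,0,0,0,0,0,0,0,0,0,0,0,0,0,0,0,0,0,0,0,0,0,0,0,0,0,0,0,0,0,0,0,0,0,0,0,0]' 0.4 40;python3 go.py 556.2 34.2 175 191.9
```

```text
t: 37.37
ee_pos: [489.1, -167.3, 76.8]
orientation: [180.0, 0.0, 107.7]
wrist_force: [-0.5, -0.1, 0.2]
finger_gap: 68.3
finger_force: 0.0
t: 38.2
ee_pos: [489.0, -167.3, 76.9]
orientation: [180.0, 0.0, 107.7]
wrist_force: [-1.0, 0.1, 5.3]
finger_gap: 38.6
finger_force: 39.9
t 38.2 pos [ 489.  -167.3   76.9] rpy [180.    0.  107.7] F [-1.   0.1  5.3] gap 38.6 ff 39.9 q [ 18.  37.  -2. 117.   3.  26.  31.]
row [ 0.1715  0.1254 -0.0981] [ 1.000e-02  3.000e-02 -8.419e+01]
```

```bash
python3 -m jog '[0,0,-0.01,0,0,0,0,0,-0.03,0,0,0,0,0,-0.06,0,0,0,0,0,-0.085,0,0,-7,0.02,0.015,-0.095,0,0,-14,0.04,0.03,-0.095,0,0,-21,0.065,0.045,-0.095,0,0,-28,0.09,0.065,-0.095,0,0,-35,0.115,0.085,-0.095,0,0,-42,0.14,0.1,-0.095,0,0,-49]';python3 go.py 556.2 34.2 165 191.9
```

```text
t: 39.03
ee_pos: [542.5, -1.9, 172.3]
orientation: [180.0, 0.1, 157.0]
wrist_force: [1.0, 0.3, 0.5]
finger_gap: 38.1
finger_force: 40.6
t 39.03 pos [542.5  -1.9 172.3] rpy [1.80e+02 1.00e-01 1.57e+02] F [1.  0.3 0.5] gap 38.1 ff 40.6 q [  9.  31. -17. 108.  13.  43.  52.]
row [0.0014 0.0386 0.0074] [ 1.000e-02  9.000e-02 -3.485e+01]
```

```bash
python3 -m jog '[0,0.01,0,0,0,-7,0,0.02,0,0,0,-14,0,0.03,0,0,0,-21,0,0.035,0,0,0,-28,0,0.035,0,0,0,-35,0,0.035,0,0,0,-35,0,0.035,0,0,0,-35,0,0.035,0,0,0,-35,0,0.035,0,0,0,-35,0,0.035,0,0,0,-35]';python3 go.py 556.2 34.2 165 191.9
```

```text
t: 39.87
ee_pos: [555.3, 28.4, 171.6]
orientation: [-180.0, -0.0, -168.4]
wrist_force: [-0.4, 0.5, -0.5]
finger_gap: 38.2
finger_force: 40.6
t 39.87 pos [555.3  28.4 171.6] rpy [-180.    -0.  -168.4] F [-0.4  0.5 -0.5] gap 38.2 ff 40.6 q [ 12.  33. -27. 106.  20.  46.  76.]
row [-0.002   0.0055  0.0066] [-0.02 -0.   -0.31]
```

```bash
python3 -m jog '[-0.002,0.0055,0,0,0,-0.3,-0.002,0.0055,0,0,0,-0.3,-0.002,0.0055,0.004,0,0,-0.3,-0.002,0.0055,0.01,0,0,-0.3,-0.002,0.0055,0.016,0,0,-0.3,-0.002,0.0055,0.02,0,0,-0.3,-0.002,0.0055,0.02,0,0,-0.3,-0.002,0.0055,0.02,0,0,-0.3,-0.002,0.0055,0.02,0,0,-0.3,-0.002,0.0055,0.02,0,0,-0.3]';python3 go.py 556.2 34.2 121 191.9
```

```text
t: 40.7
ee_pos: [556.4, 34.4, 151.7]
orientation: [-180.0, 0.0, -168.0]
wrist_force: [0.6, 0.2, 0.3]
finger_gap: 38.3
finger_force: 40.6
t 40.7 pos [556.4  34.4 151.7] rpy [-180.    0. -168.] F [0.6 0.2 0.3] gap 38.3 ff 40.6 q [ 11.  34. -26. 107.  21.  43.  75.]
row [ 0.0002 -0.0002  0.0307] [-0.    0.02  0.11]
```

```bash
python3 -m jog '[0.0002,0,0.004,0,0,0,0.0002,0,0.008,0,0,0,0.0002,0,0.012,0,0,0,0.0002,0,0.016,0,0,0,0.0002,0,0.02,0,0,0,0.0002,0,0.024,0,0,0,0.0002,0,0.027,0,0,0,0.0002,0,0.0295,0,0,0,0.0002,0,0.0305,0,0,0,0.0002,0,0.0305,0,0,0]';python3 go.py 556.2 34.2 121 191.9
python3 -m jog '[0,0,0.0002,0,0,0,0,0,0.0005,0,0,0,0,0,0.0008,0,0,0,0,0,0.0011,0,0,0,0,0,0.0014,0,0,0,0,0,0.0014,0,0,0,0,0,0.0014,0,0,0,0,0,0.0014,0,0,0,0,0,0.0014,0,0,0,0,0,0.0014,0,0,0]';python3 go.py 556.2 34.2 119 191.9
```

```text
t: 41.53
ee_pos: [556.0, 34.4, 120.7]
orientation: [180.0, -0.0, -168.0]
wrist_force: [-0.2, -0.7, -0.4]
finger_gap: 38.1
finger_force: 40.6
t 41.53 pos [556.   34.4 120.7] rpy [ 180.   -0. -168.] F [-0.2 -0.7 -0.4] gap 38.1 ff 40.6 q [ 10.  37. -25. 109.  23.  39.  73.]
row [-0.0002 -0.0003 -0.0003] [ 0.   -0.02  0.12]
t: 42.37
ee_pos: [556.1, 34.4, 119.6]
orientation: [-180.0, -0.0, -168.0]
wrist_force: [-0.4, 1.0, -0.1]
finger_gap: 38.1
finger_force: 40.6
t 42.37 pos [556.1  34.4 119.6] rpy [-180.   -0. -168.] F [-0.4  1.  -0.1] gap 38.1 ff 40.6 q [ 10.  37. -25. 109.  23.  39.  73.]
row [-0.0001 -0.0002  0.0006] [-0.   -0.    0.11]
```

```bash
python3 -m jog '[0,0,0.0002,0,0,0,0,0,0.0004,0,0,0,0,0,0.0006,0,0,0,0,0,0.0008,0,0,0,0,0,0.001,0,0,0,0,0,0.0011,0,0,0,0,0,0.0011,0,0,0,0,0,0.0011,0,0,0,0,0,0.0011,0,0,0,0,0,0.0011,0,0,0]';python3 go.py 556.2 34.2 119 191.9
```

```text
t: 43.2
ee_pos: [556.1, 34.4, 119.0]
orientation: [-180.0, 0.0, -168.0]
wrist_force: [-2.3, -0.1, 6.2]
finger_gap: 38.5
finger_force: 41.3
t 43.2 pos [556.1  34.4 119. ] rpy [-180.    0. -168.] F [-2.3 -0.1  6.2] gap 38.5 ff 41.3 q [ 10.  37. -25. 109.  23.  39.  73.]
row [-0.0001 -0.0002 -0.    ] [-0.02  0.01  0.11]
```

Home at 119.0, where 118.9 was expected. I'll release, retreat up and sideways, and check.

```bash
python3 -m jog '[0,0,0,0,0,0,0,0,0,0,0,0,0,0,0,0,0,0,0,0,0,0,0,0,0,0,0,0,0,0,0,0,-0.005,0,0,0,0,0,-0.02,0,0,0,0,0,-0.04,0,0,0,0,0,-0.06,0,0,0,0,0,-0.08,0,0,0]' 1 20; python3 -m jog '[0,0.03,-0.02,0,0,0,0,0.06,-0.04,0,0,0,0,0.09,-0.04,0,0,0,0,0.12,-0.04,0,0,0,0,0.15,-0.04,0,0,0,0,0.18,-0.04,0,0,0,0,0.2,-0.04,0,0,0,0,0.2,-0.04,0,0,0,0,0.2,-0.04,0,0,0,0,0.2,-0.04,0,0,0]'; python3 -c "
from m import *
T=ctrl.snapshot('top')[:,:,::-1].copy();S=ctrl.snapshot('scene')[:,:,::-1].copy()
cv2.imwrite('pics/t8.png',T);cv2.imwrite('pics/s8.png',S)
f=lambda I,u,v:cv2.resize(I[v:v+90,u:u+80],None,fx=5,fy=5,interpolation=cv2.INTER_CUBIC)
cv2.imwrite('pics/c8.png',np.hstack([f(T,275,195),f(S,285,200)]))
print(rect('top',mask(T,(295,215,340,265),'w')[0],52))
A=cv2.imread('pics/top0.png')
for n,(u,v) in dict(dish=(305,326),bottle=(296,160),clip=(490,313)).items(): print(n,np.abs(A[v-20:v+20,u-20:u+20].astype(int)-T[v-20:v+20,u-20:u+20]).mean())"
```

```text
t: 44.03
ee_pos: [555.9, 34.5, 199.6]
orientation: [180.0, -0.0, -168.0]
wrist_force: [0.6, -0.3, 1.2]
finger_gap: 85.4
finger_force: 0.0
t: 44.87
ee_pos: [514.6, 229.2, 238.5]
orientation: [-179.9, -0.0, -168.0]
wrist_force: [0.4, -0.6, 0.1]
finger_gap: 85.2
finger_force: 0.0
(array([556. ,  33.5]), array([60.6, 41.4]), 12.2)
dish 51.58354166666667
bottle 23.419791666666665
clip 27.681875
```

View pics/c8.png

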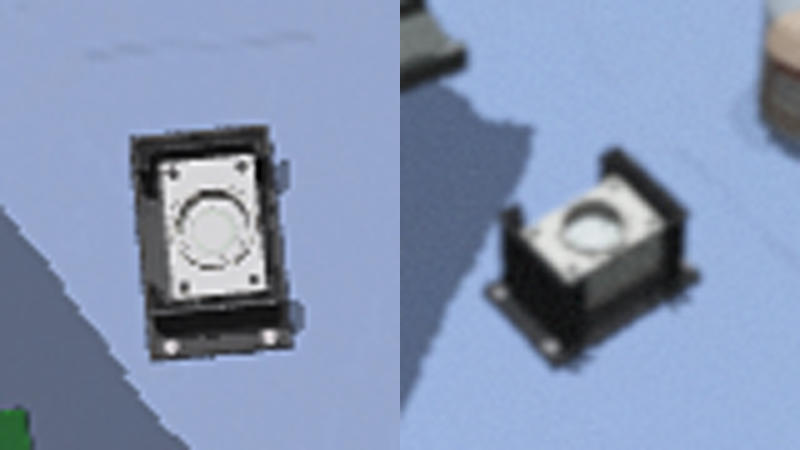

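The stack is complete and flat: retainer collar up at top crop (213,230), with the lens bulge showing through its hole. No unexpected contact showed in the wrist force near the bystander objects.

```bash
python3 -c "
from station import ctrl; print(ctrl.hand_in())"
```

```text
the job is handed in; nothing more can be done
None
```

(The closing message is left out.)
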